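# Transfer samples in reverse order and lock them in with the stacking frame

### The job

Three containers stand in a row on the delivery tray, each on its own round puck. Move them into the three wells of the grey metal rack in reverse order, so that, as seen from the robot, the one that was leftmost on the tray ends in the rightmost well, the middle one in the middle well and the rightmost one in the leftmost well; keep them upright and set them down rather than drop them. Then lift the stacking frame and set it on the loaded rack, again without dropping it, with its four posts fully home in the four corner sockets, the containers still standing in their wells.

Things in the scene. Friction and masses are not known exactly. Their poses are not given: they have to be found in the camera images.
- amber_bottle: small brown (amber) bottle with a bare narrower neck, 32 mm diameter, 53 mm tall, about 45 g; grasp the body, from about 10 to 30 mm above its foot. Origin at the centre of its underside, z up along its axis
- beaker_small: small low clear beaker, 54 mm diameter, 46 mm tall; grasp it across the outside. Origin at the centre of its underside, z up along its axis
- vial_yellow_b: slim clear vial with a white cap and a little yellow reagent, 23 mm diameter, 62 mm tall, about 16 g; grasp the body, from about 10 to 32 mm above its foot. Origin at the centre of its underside, z up along its axis
- amber_puck: round grey plastic carrier puck, fixed on the tray, 72 mm diameter, floor 4 mm thick, rim 3 mm wide whose top is 7 mm above the puck's underside; origin at the centre of its underside, z up. It is the puck on which the amber bottle stands at the start; it stays where it is
- beaker_puck: round grey plastic carrier puck, fixed on the tray, 72 mm diameter, floor 4 mm thick, rim 3 mm wide whose top is 7 mm above the puck's underside; origin at the centre of its underside, z up. It is the puck on which the beaker stands at the start; it stays where it is
- vial_puck: round grey plastic carrier puck, fixed on the tray, 72 mm diameter, floor 4 mm thick, rim 3 mm wide whose top is 7 mm above the puck's underside; origin at the centre of its underside, z up. It is the puck on which the vial stands at the start; it stays where it is
- tray: flat plywood tray, 92 (x) by 256 (y) by 3 mm, fixed on the bench; three pucks stand on it in a row along y, centres at y = +78, 0, -78 mm, x = 0 (which is where varies). Origin at the centre of its underside; +y is the left end as seen from the robot; yaw within 12 degrees. Containers on the pucks stand 7 mm above its underside
- rack: grey metal rack, 112 (x) by 270 (y) mm, fixed; origin mid underside, +y = left end seen from the robot, yaw within 12 deg. Three wells at x = 0, y = +72, 0, -72 mm, 76 (x) by 69 (y) mm inside, black lips, floor 4 mm, lip tops 9 mm above the underside. Four square corner sockets at x = +-43, y = +-122 mm, 17 mm inside, 23 outside, floor 4 mm and rim 30 mm above the underside
- frame: loose frame, 0.2-0.4 kg, on four 12 mm steel posts at x = +-43, y = +-122 mm (lowest 10 mm taper to 6 mm). Rails along y at x = +-43, 60 mm up; end bars 95-105 mm up; black spine along y at x = 0, 12 mm wide, 97-115 mm up: hold its middle, closing along x. Origin at foot level, centre; z up; yaw within 12 deg. Fits either way round; home: feet on the socket floors (4 mm), 2.5 mm play
There are look-alikes about, which are no part of the job. What is shaped like the amber_puck but purple is not meant. What is shaped like the amber_bottle but pink or red is not meant.

How it is judged (in metres and radians):
On the way, in this order (a step that is already met when the one before it is completed fails the run):
1. the three containers stand in the rack's wells in the reverse of their order on the tray (((y of amber_puck in the frame of tray between 0.048 and 0.108 m and y of amber_bottle in the frame of rack between -0.098 and -0.046 m) or (y of amber_puck in the frame of tray between -0.03 and 0.03 m and y of amber_bottle in the frame of rack between -0.026 and 0.026 m) or (y of amber_puck in the frame of tray between -0.108 and -0.048 m and y of amber_bottle in the frame of rack between 0.046 and 0.098 m)) and x of amber_bottle in the frame of rack between -0.028 and 0.028 m and z of amber_bottle in the frame of rack between 0.001 and 0.007 m and angle between each of amber_bottle, beaker_small, vial_yellow_b's own z axis and vertical below 0.1 rad and ((y of beaker_puck in the frame of tray between 0.048 and 0.108 m and y of beaker_small in the frame of rack between -0.098 and -0.046 m) or (y of beaker_puck in the frame of tray between -0.03 and 0.03 m and y of beaker_small in the frame of rack between -0.026 and 0.026 m) or (y of beaker_puck in the frame of tray between -0.108 and -0.048 m and y of beaker_small in the frame of rack between 0.046 and 0.098 m)) and x of beaker_small in the frame of rack between -0.028 and 0.028 m and z of beaker_small in the frame of rack between 0.001 and 0.007 m and ((y of vial_puck in the frame of tray between 0.048 and 0.108 m and y of vial_yellow_b in the frame of rack between -0.098 and -0.046 m) or (y of vial_puck in the frame of tray between -0.03 and 0.03 m and y of vial_yellow_b in the frame of rack between -0.026 and 0.026 m) or (y of vial_puck in the frame of tray between -0.108 and -0.048 m and y of vial_yellow_b in the frame of rack between 0.046 and 0.098 m)) and x of vial_yellow_b in the frame of rack between -0.028 and 0.028 m and z of vial_yellow_b in the frame of rack between 0.001 and 0.007 m), for 0.2 s.
2. the frame's four posts are home in the rack's sockets (horizontal distance between frame and rack below 0.008 m and z of frame in the frame of rack between 0.001 and 0.008 m and angle between frame's own z axis and vertical below 0.035 rad and angle between the y axis of frame and the y axis of rack, either way round below 0.06 rad), for 0.2 s.
At the end, for the whole second after the job is handed in: Each container upright (0.1 rad) on the floor of the well opposite its puck's place in the row, within 28 mm (x) and 26 mm (y) of the well centre; frame fully home: feet at most 8 mm above the rack's underside, 8 mm off centre, turned 0.06, tilted 0.035 rad; all released, at rest (all of step 1 and all of step 2 and linear speed of each of amber_bottle, beaker_small, vial_yellow_b, frame below 0.02 m/s and contact force between each of amber_bottle, beaker_small, vial_yellow_b, frame and the fingers below 0.05 N); the robot touches nothing.
It fails at once if a container tipped by more than 0.5 rad (angle between any of amber_bottle, beaker_small, vial_yellow_b's own z axis and vertical above 0.5 rad).
It fails at once if a container or the frame dropped (moving faster than 0.5 m/s, not held by the fingers) ((linear speed of amber_bottle above 0.5 m/s and contact force between amber_bottle and the fingers below 0.02 N) or (linear speed of beaker_small above 0.5 m/s and contact force between beaker_small and the fingers below 0.02 N) or (linear speed of vial_yellow_b above 0.5 m/s and contact force between vial_yellow_b and the fingers below 0.02 N) or (linear speed of frame above 0.5 m/s and contact force between frame and the fingers below 0.02 N)).
It also fails if it takes over 104 s, if anything falls off the work surface, if the arm or the gripper's body presses on something with over 40 N, if the wrist force passes 120 N, or if a joint passes its speed limit or range.

### The arm

A 6-joint arm with a two-finger parallel gripper is mounted at the origin on a cart in front of the work surface, level with it; the furniture and walls round the work are solid. World frame = base frame: x ahead of the robot, y to its left, z up, the work surface at z = 0. Lengths are in mm, angles in rad, forces in N, time in s.
With the tool pointing down it reaches from about 350 to 975 mm from the base axis. Payload 7.1 kg.
Tool frame: the origin (TCP) lies at the centre of the arm's flange, where the gripper is bolted on; the fingertips stand 182 mm ahead of it and the grasp point (between the pads) lies 163 mm ahead of it; z points along the fingers, y is the line along which they close (so a half turn about z gives the same grasp; the last joint's range is limited). The gripper opens to 88 mm and grips with 3 to 60 N. Pads are 20 mm wide; open, the fingers measure 115 mm over their backs; the gripper's body (75 mm by 178 mm) begins 61 mm behind the grasp point.
Start: joints at [-1.24, 0.423, 1.63, -0, 1.089, -0.019], TCP at [214.211, -587.129, 404.675] pointing down, gripper open.
Joint ranges: [-3, 3], [-0.9, 2.11], [0.09, 2.58], [-1.31, 4.45], [0.11, 2.69], [-2.54, 2.54]. Speed limits (rad/s): [2.39, 2.39, 3.01, 3.14, 3.14, 3.14].

### API

Orientations are given as a rotation vector (axis times angle).
In Python, from workcell import readout, get_image, ctrl gives the robot as it stands.
- The arm moves only by the tool step_arm, never from a script. Its argument "targets" is a list that holds one entry, the list of rows, each a list of 7 numbers: the shift along the world's x, y, z as a fraction of full scale, then the turn, a rotation vector about the world's x, y, z as a fraction of full scale, then the opening, from 0 (shut) to 1 (fully open). In form: [[[dx, dy, dz, wx, wy, wz, claw], ...]]. A call has exactly 5 rows; each row shifts and turns the commanded pose from where the row before left it; what a row does not reach is not made up. Full scale, the value 1, is 0.05 m for a shift and 4 degrees for a turn. A row lasts 1/8 s, in which the tool goes at most 62.5 mm and 10.7 degrees, less where a joint would pass 70% of its speed; a pose out of reach is approached as far as the arm can. A call with a number of a shift or a turn outside -1 to 1 is refused whole. A call with a gripper value outside its range is refused whole. The fingers move at their own pace and stop on an object; the grip force is fixed at half the most. Time passes only in rows, so rows that do not move let the fingers close, or fill a call up. It gives the time, the measured TCP pose, the force, the opening and the grip force at its end, in the units of the state.
- readout.get_obs(): the state, without advancing time (a new reading comes with each control period).
- get_image(name): name is "side" or "top" or "wrist"; returns a dict with "pixels" (400x640x3 uint8, red, green, blue), "intrinsics" (3x3 intrinsics, pixels), "extrinsics" (4x4, takes a point from world to camera coordinates). Camera axes: x right, y down, z forward; pixel columns grow to the right and rows downward; lengths in mm; the calibration is good to about 2 mm. A picture is of the moment at which its call begins. There is no depth.
- ctrl.close_job(): hands the job in; it is judged then, once.
The state is a dict: "t": time; "qpos": joint angles; "qvel": joint speeds; "joint_torque": joint torques, N m; "ee_pos": TCP position; "orientation": TCP orientation; "ft_force": force on the tool from outside, world axes, zero at the start; "moment": the same for the moment, N m; "width": finger opening in mm; "grasp_force": force on a finger pad.
Only numpy, scipy, OpenCV 4.12 (cv2) and the standard library are available. Lean on these libraries where they do the work, as an engineer would, in place of code of your own. Each camera call takes 0.05 s, during which the arm holds its last target. There are 200 camera calls.

## Working session

There is one attempt and no reset: what is moved stays moved. The work goes in short steps, Python scripts to look and compute and a tool call to move; the robot and the scene stay as the last step left them, time stands still between calls to the robot, and variables do not carry over. Pictures are saved under pics/ and viewed, at most 14 in all, crops included, and the job is handed in when it is done.

Besides the shell and the picture viewer there is one more tool, called after "Emit:" as a command line: name --argument value ..., lists and objects as JSON in quotes. step_arm: Moves the arm, as the interface text tells. Shift numbers are shares of 0.05 m and turn numbers shares of 4 degrees, none past 1 either way. Its arguments: {"type":"object","properties":{"targets":{"type":"array"}},"required":["targets"]}

```bash
mkdir -p pics; ls; python3 - <<'E'
from workcell import readout,get_image
import cv2,numpy as np
o=readout.get_obs();print({k:np.round(v,3).tolist() for k,v in o.items()})
for n in("top","side"):
    g=get_image(n);cv2.imwrite(f"pics/{n}0.png",g["pixels"][...,::-1]);print(n,g["intrinsics"],np.round(g["extrinsics"],3))
    np.savez(f"{n}0.npz",**g)
E
```

```text
pics
{'t': 0.0, 'qpos': [-1.24, 0.424, 1.631, -0.0, 1.089, -0.019], 'qvel': [0.0, -0.0, -0.002, 0.0, 0.0, 0.001], 'joint_torque': [-0.001, -54.463, -27.367, 0.064, 0.023, -0.0], 'ee_pos': [214.13, -586.871, 403.884], 'orientation': [-3.092, -0.546, 0.0], 'ft_force': [0.556, -0.691, 0.42], 'moment': [0.004, -0.008, 0.014], 'grasp_force': 0.0, 'width': 87.639}
top [[486.01129451   0.         322.65486424]
 [  0.         486.01129451 196.68544517]
 [  0.           0.           1.        ]] [[-1.300000e-02 -1.000000e+00 -2.300000e-02  3.415500e+01]
 [-9.990000e-01  1.400000e-02 -5.000000e-02  6.069630e+02]
 [ 5.100000e-02  2.200000e-02 -9.980000e-01  1.183878e+03]
 [ 0.000000e+00  0.000000e+00  0.000000e+00  1.000000e+00]]
side [[414.13683157   0.         320.86087067]
 [  0.         414.13683157 198.01318939]
 [  0.           0.           1.        ]] [[ 9.98000e-01 -5.90000e-02 -2.00000e-02 -6.04833e+02]
 [-5.20000e-02 -6.18000e-01 -7.85000e-01  8.44890e+01]
 [ 3.40000e-02  7.84000e-01 -6.20000e-01  8.56194e+02]
 [ 0.00000e+00  0.00000e+00  0.00000e+00  1.00000e+00]]
```

View pics/top0.png

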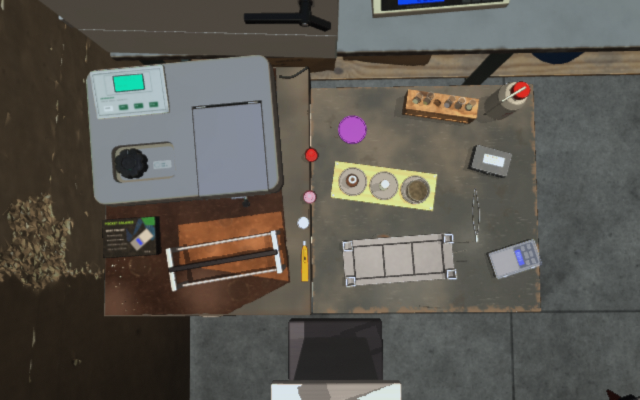

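View pics/side0.png

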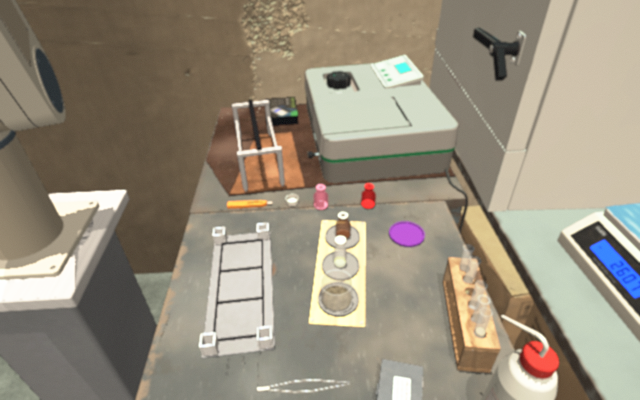

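```bash
cat > h.py <<'E'
import numpy as np,cv2
from workcell import readout,get_image
def load(n):
    g=np.load(n+".npz");return g
def grab(n,tag):
    g=get_image(n);np.savez(tag+".npz",**g);return g
def ray(g,uv):
    K,E=g["intrinsics"],g["extrinsics"];R,t=E[:3,:3],E[:3,3]
    d=np.linalg.solve(K,np.c_[np.atleast_2d(uv),np.ones(len(np.atleast_2d(uv)))].T).T@R
    return -R.T@t,d
def onz(g,uv,z):
    c,d=ray(g,uv);return c+d*((z-c[2])/d[:,2])[:,None]
def proj(g,P):
    P=np.atleast_2d(P)@g["extrinsics"][:3,:3].T+g["extrinsics"][:3,3];q=P@g["intrinsics"].T;return q[:,:2]/q[:,2:]
def tri(g1,u1,g2,u2):
    P=[g["intrinsics"]@g["extrinsics"][:3] for g in(g1,g2)]
    X=cv2.triangulatePoints(P[0],P[1],np.array(u1,float).reshape(2,1),np.array(u2,float).reshape(2,1))[:,0];return X[:3]/X[3]
def crop(g,x0,y0,w,h,s,fn):
    im=cv2.resize(g["pixels"][y0:y0+h,x0:x0+w,::-1],None,fx=s,fy=s,interpolation=cv2.INTER_CUBIC);cv2.imwrite("pics/"+fn,im)
E
python3 - <<'E'
from h import *
t=load("top0");s=load("side0")
crop(t,328,155,135,135,4.4,"tr.png");crop(t,160,220,135,75,5.9,"fr.png")
hsv=cv2.cvtColor(t["pixels"],cv2.COLOR_RGB2HSV)
m=cv2.inRange(hsv,(22,60,120),(36,255,255));m[:, :320]=0;m[:150]=0;m[220:]=0
c=np.concatenate(cv2.findContours(m,0,2)[0]);r=cv2.minAreaRect(c);b=cv2.boxPoints(r)
p=onz(t,b,3);print(r,p.round(1));print("tray",p.mean(0))
hs=cv2.cvtColor(s["pixels"],cv2.COLOR_RGB2HSV)
m=cv2.inRange(hs,(20,60,120),(36,255,255));m[:215]=0;m[330:]=0;m[:,:300]=0;m[:,375:]=0
c=np.concatenate(cv2.findContours(m,0,2)[0]);h=cv2.approxPolyDP(cv2.convexHull(c),8,True)[:,0]
p=onz(s,h,3);print("side tray",h,p.round(1),p.mean(0))
E
```

```text
((383.6303405761719, 185.44174194335938), (104.09600830078125, 38.421058654785156), 7.523819446563721) [[ 605.3    9.2    3. ]
 [ 700.6   -4.7    3. ]
 [ 662.4 -260.7    3. ]
 [ 567.9 -246.     3. ]]
tray [ 634.05370418 -125.56394113    3.        ]
side tray [[321 220]
 [366 224]
 [364 327]
 [308 323]] [[ 606.7    5.9    3. ]
 [ 699.9  -14.5    3. ]
 [ 660.7 -261.6    3. ]
 [ 570.3 -247.4    3. ]] [ 634.39588964 -129.40666734    3.        ]
```

View pics/tr.png

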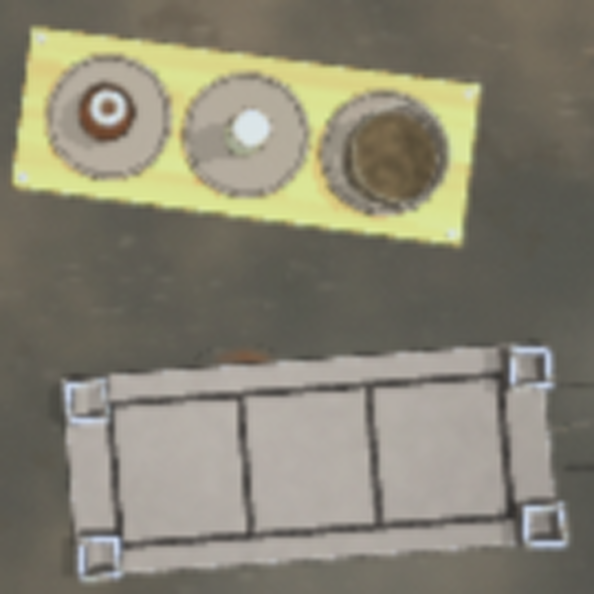

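View pics/fr.png

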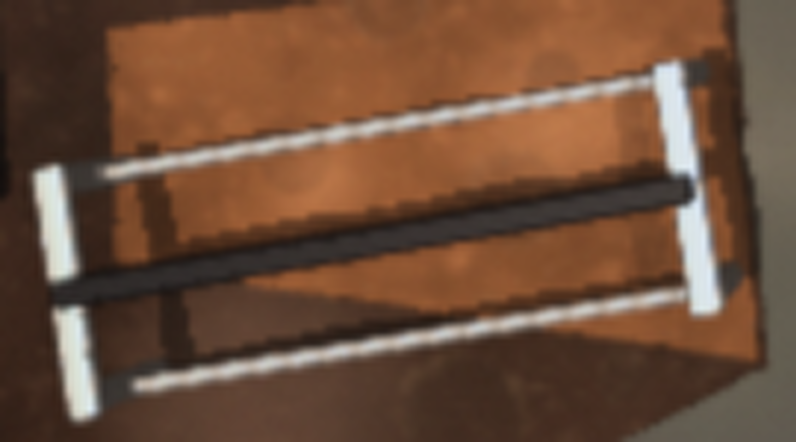

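The crops show, in order, the amber bottle top (107,107), vial cap (250,127) and beaker (397,158), the four socket squares and the frame's spine running from (55,293) to (690,188). I'll check the same points from the side.

```bash
python3 - <<'E'
from h import *
s=load("side0");p=s["pixels"][...,::-1]
a=cv2.resize(p[90:200,225:295],None,fx=5.4,fy=5.4,interpolation=2);b=cv2.resize(p[205:325,305:375],None,fx=5,fy=5,interpolation=2)
o=np.zeros((600,378+10+350,3),np.uint8);o[:a.shape[0],:a.shape[1]]=a;o[:600,388:]=b[:600];cv2.imwrite("pics/s2.png",o)
t=load("top0")
f=lambda q:(np.array(q)+.5)/4.4-.5+[328,155]
fr=lambda q:(np.array(q)+.5)/5.9-.5+[160,220]
so=onz(t,f([(85,401),(530,367),(545,524),(99,558)]),30);c=so.mean(0);print("sock",so.round(1),c)
print(np.linalg.norm(so[0]-so[1]),np.linalg.norm(so[2]-so[3]),np.linalg.norm(so[0]-so[3]))
y=(so[0]+so[3]-so[1]-so[2]);print("rack yaw",np.degrees(np.arctan2(-y[0],y[1])))
print("cont",onz(t,f([(107,107)]),60),onz(t,f([(250,127)]),69),onz(t,f([(397,158)]),53))
b=onz(t,fr([(48,170),(85,418),(668,65),(705,312)]),105);print("bars",b.round(1),b.mean(0),np.linalg.norm((b[0]+b[1]-b[2]-b[3])/2),np.linalg.norm(b[0]-b[1]))
y=b[0]+b[1]-b[2]-b[3];print("frame yaw",np.degrees(np.arctan2(-y[0],y[1])))
sp=onz(t,fr([(55,293),(690,188)]),115);print("spine",sp,sp.mean(0));
E
```

```text
sock [[ 486.8  -31.7   30. ]
 [ 502.5 -275.8   30. ]
 [ 416.9 -281.8   30. ]
 [ 400.9  -38.    30. ]] [ 451.74251392 -156.82499901   30.        ]
244.6931732636878 244.30244211054256 86.13374737574907
rack yaw 3.71845550454784
cont [[646.4078188  -45.19385603  60.        ]] [[ 633.75552006 -121.10723201   69.        ]] [[ 616.98466677 -201.82281578   53.        ]]
bars [[489.3 380.2 105. ]
 [393.8 365.5 105. ]
 [527.  138.7 105. ]
 [431.9 125.2 105. ]] [460.50061389 252.3755193  105.        ] 243.81984190287176 96.66902724152496
frame yaw 8.940723244095002
spine [[442.82038244 373.86043551 115.        ]
 [480.11908424 129.38976759 115.        ]] [461.46973334 251.62510155 115.        ]
```

View pics/s2.png

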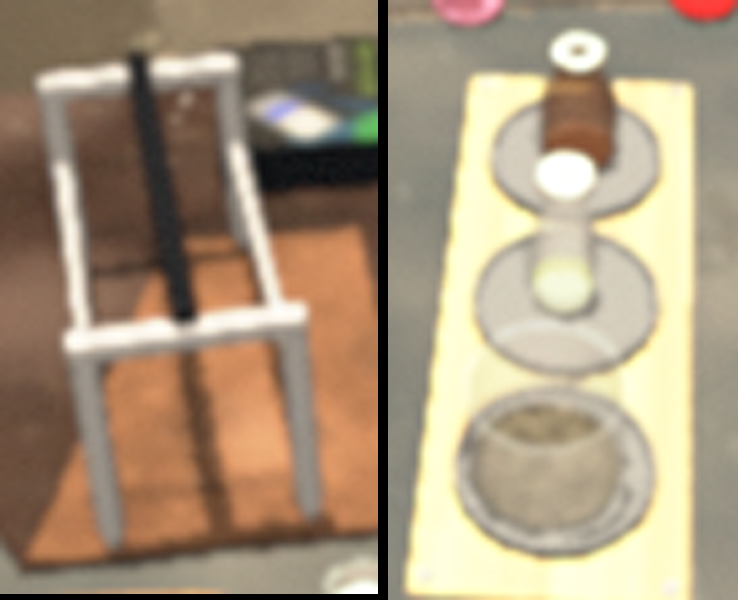

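The side view agrees: the frame stands free with its feet at bench level, the amber top is at crop (578,50) and the vial cap at (566,174). The post spacing fits a foot height of z = 0. I'll start moving over the amber bottle.

Emit:
step_arm --targets '[[[0.58, 0.72, -0.1, 0, 0, 1, 1], [0.58, 0.72, -0.1, 0, 0, 1, 1], [0.58, 0.72, -0.1, 0, 0, 1, 1], [0.58, 0.72, -0.1, 0, 0, 1, 1], [0.58, 0.72, -0.1, 0, 0, 1, 1]]]'

```text
t: 0.72
ee_pos: [359.9, -405.8, 379.3]
orientation: [-2.95, -1.078, 0.0]
ft_force: [0.4, 0.3, 0.3]
width: 88.1
grasp_force: 0.0
```

Emit:
step_arm --targets '[[[0.58, 0.72, -0.1, 0, 0, 1, 1], [0.58, 0.72, -0.1, 0, 0, 1, 1], [0.58, 0.72, -0.1, 0, 0, 1, 1], [0.58, 0.72, -0.1, 0, 0, 1, 1], [0.58, 0.72, -0.1, 0, 0, 1, 1]]]'

```text
t: 1.35
ee_pos: [504.9, -225.8, 354.3]
orientation: [-2.718, -1.575, 0.0]
ft_force: [0.7, -0.2, -0.0]
width: 88.1
grasp_force: 0.0
```

```bash
python3 - <<'E'
from h import *
t=load("top0");s=load("side0")
f=lambda q:(np.array(q)+.5)/4.4-.5+[328,155]
g=lambda q:(np.array(q)-[388,0]+.5)/5-.5+[305,205]
print(tri(t,f((107,107)),s,g((578,50))),tri(t,f((250,127)),s,g((566,174))))
g1=lambda q:(np.array(q)+.5)/5.4-.5+[225,90]
fr=lambda q:(np.array(q)+.5)/5.9-.5+[160,220]
print("bar ends",tri(t,fr((705,312)),s,g1((70,345))),tri(t,fr((668,65)),s,g1((302,312))),tri(t,fr((48,170)),s,g1((236,65))),tri(t,fr((85,418)),s,g1((42,85))))
# beaker hypotheses: projected rim in side
for z in(10,20,30,53):
  P=onz(t,f([(397,158)]),z);print(z,P.round(1),(proj(s,P)-[305,205])*5+[388,0])
E
```

```text
[646.68120036 -45.24168874  58.9240633 ] [ 634.34040553 -121.39213236   66.40642381]
bar ends [432.40279624 125.36718739 103.99457635] [526.94021116 138.55736123 106.26763341] [489.49124188 380.67020439 103.57383115] [394.69891037 365.75431192 104.53877595]
10 [[ 619.6 -209.3   10. ]] [[542.56728757 473.19952011]]
20 [[ 619.  -207.5   20. ]] [[540.40445291 450.51178507]]
30 [[ 618.4 -205.8   30. ]] [[538.21146166 427.50771295]]
53 [[ 617.  -201.8   53. ]] [[533.04965084 373.36127321]]
```

Emit:
step_arm --targets '[[[0.566, 0.722, -0.3, 0, 0, 1, 1], [0.566, 0.722, -0.3, 0, 0, 1, 1], [0.566, 0.722, -0.3, 0, 0, 1, 1], [0.566, 0.722, -0.3, 0, 0, 1, 1], [0.566, 0.724, -0.3, 0, 0, 1, 1]]]'

```text
t: 1.98
ee_pos: [646.4, -45.2, 278.8]
orientation: [-2.403, -2.023, 0.001]
ft_force: [0.5, -0.4, 0.0]
width: 87.8
grasp_force: 0.0
```

Emit:
step_arm --targets '[[[0, 0, -0.4, 0, 0, 0.4, 1], [0, 0, -0.4, 0, 0, 0, 1], [0, 0, -0.4, 0, 0, 0, 1], [0, 0, -0.3, 0, 0, 0, 1], [0, 0, -0.14, 0, 0, 0, 1]]]'

```text
t: 2.6
ee_pos: [645.2, -47.2, 196.5]
orientation: [-2.378, -2.052, 0.002]
ft_force: [-0.1, 0.5, -0.3]
width: 87.9
grasp_force: 0.0
```

Emit:
step_arm --targets '[[[0, 0, 0, 0, 0, 0, 0.3], [0, 0, 0, 0, 0, 0, 0], [0, 0, 0, 0, 0, 0, 0], [0, 0, 0, 0, 0, 0, 0], [0, 0, 0, 0, 0, 0, 0]]]'

```text
t: 3.22
ee_pos: [645.8, -46.5, 198.0]
orientation: [2.377, 2.054, 0.0]
ft_force: [-0.0, -0.1, 0.1]
width: 41.5
grasp_force: 0.0
```

```bash
python3 - <<'E'
from h import *
o=readout.get_obs();print(o["ee_pos"],o["width"],o["grasp_force"])
g=grab("wrist","w1");cv2.imwrite("pics/w1.png",g["pixels"][...,::-1]);print(readout.get_obs()["ee_pos"])
E
```

```text
[645.78826729 -46.48786714 197.95443674] 41.479464978470816 0.0
[645.7509528  -46.49896697 197.86669305]
```

View pics/w1.png

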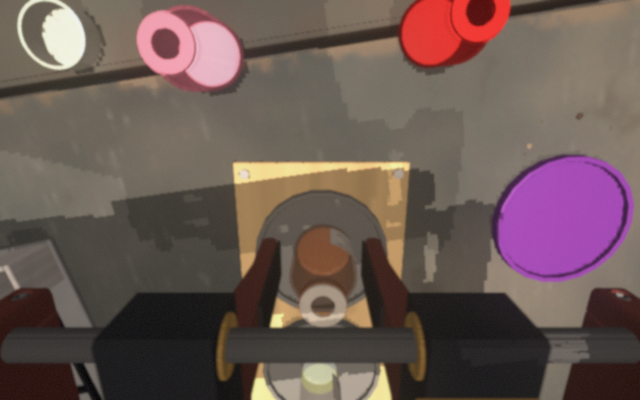

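The wrist view shows the brown bottle (325,280) centred between the fingers at (258,290) and (385,290), so I'll finish closing and lift.

Emit:
step_arm --targets '[[[0, 0, 0, 0, 0, 0, 0], [0, 0, 0, 0, 0, 0, 0], [0, 0, 0, 0, 0, 0, 0], [0, 0, 0.1, 0, 0, 0, 0], [0, 0, 0.3, 0, 0, 0, 0]]]'

```text
t: 3.9
ee_pos: [645.3, -46.5, 217.5]
orientation: [-2.376, -2.053, 0.002]
ft_force: [-0.1, -0.5, -1.6]
width: 30.6
grasp_force: 30.0
```

Emit:
step_arm --targets '[[[0, 0, 0.9, 0, 0, 0, 0], [-0.63, -0.607, 0.6, 0, 0, 0, 0], [-0.63, -0.607, 0, 0, 0, 1, 0], [-0.63, -0.607, 0, 0, 0, 1, 0], [-0.63, -0.607, 0, 0, 0, 1, 0]]]'

```text
t: 4.53
ee_pos: [518.8, -168.8, 294.0]
orientation: [2.146, 2.293, 0.001]
ft_force: [0.1, -0.9, -0.2]
width: 30.9
grasp_force: 30.0
```

Emit:
step_arm --targets '[[[-0.63, -0.607, 0, 0, 0, 0, 0], [-0.63, -0.607, 0, 0, 0, 0, 0], [0, 0, -0.7, 0, 0, 0, 0], [0, 0, -0.7, 0, 0, 0, 0], [0, 0, -0.4, 0, 0, 0, 0]]]'

```text
t: 5.15
ee_pos: [456.5, -228.8, 202.3]
orientation: [-2.15, -2.29, 0.0]
ft_force: [0.2, -1.3, -0.1]
width: 30.9
grasp_force: 30.0
```

Emit:
step_arm --targets '[[[0, 0, -0.06, 0, 0, 0, 0], [0, 0, -0.04, 0, 0, 0, 0], [0, 0, -0.03, 0, 0, 0, 0], [0, 0, -0.02, 0, 0, 0, 0], [0, 0, 0, 0, 0, 0, 0]]]'

```text
t: 5.78
ee_pos: [456.8, -228.7, 195.5]
orientation: [2.149, 2.291, 0.0]
ft_force: [-0.0, -0.2, -0.4]
width: 30.7
grasp_force: 30.0
```

Emit:
step_arm --targets '[[[0, 0, -0.02, 0, 0, 0, 0], [0, 0, -0.02, 0, 0, 0, 0], [0, 0, -0.01, 0, 0, 0, 0], [0, 0, 0, 0, 0, 0, 0], [0, 0, 0, 0, 0, 0, 0]]]'

```text
t: 6.4
ee_pos: [456.9, -228.7, 194.6]
orientation: [2.149, 2.29, 0.0]
ft_force: [-4.9, 2.0, 23.9]
width: 30.6
grasp_force: 30.0
```

Emit:
step_arm --targets '[[[0, 0, 0.01, 0, 0, 0, 0], [0, 0, 0, 0, 0, 0, 1], [0, 0, 0, 0, 0, 0, 1], [0, 0, 0, 0, 0, 0, 1], [0, 0, 0.1, 0, 0, 0, 1]]]'

```text
t: 7.02
ee_pos: [456.5, -228.5, 197.9]
orientation: [-2.149, -2.29, 0.0]
ft_force: [-0.4, -0.4, 0.6]
width: 67.1
grasp_force: 0.0
```

Emit:
step_arm --targets '[[[0, 0, 0.5, 0, 0, 0, 1], [0, 0, 0.9, 0, 0, 0, 1], [0.59, 0.357, 0.3, 0, 0, -1, 1], [0.59, 0.357, 0, 0, 0, -1, 1], [0.59, 0.357, 0, 0, 0, -1, 1]]]'

```text
t: 7.65
ee_pos: [546.1, -174.6, 284.0]
orientation: [2.379, 2.05, 0.001]
ft_force: [0.3, -1.0, -0.1]
width: 87.6
grasp_force: 0.0
```

Emit:
step_arm --targets '[[[0.59, 0.357, 0, 0, 0, 0, 1], [0.59, 0.357, 0, 0, 0, 0, 1], [0.59, 0.357, 0, 0, 0, 0, 1], [0, 0, -0.3, 0, 0, 0, 1], [0, 0, -0.3, 0, 0, 0, 1]]]'

```text
t: 8.28
ee_pos: [632.8, -121.6, 252.0]
orientation: [-2.376, -2.053, 0.002]
ft_force: [-0.7, -0.4, -0.1]
width: 88.1
grasp_force: 0.0
```

Emit:
step_arm --targets '[[[0, 0, -0.5, 0, 0, 0, 1], [0, 0, -0.4, 0, 0, 0, 1], [0, 0, -0.2, 0, 0, 0, 0], [0, 0, 0, 0, 0, 0, 0], [0, 0, 0, 0, 0, 0, 0]]]'

```text
t: 8.9
ee_pos: [634.0, -121.7, 198.8]
orientation: [2.377, 2.053, 0.001]
ft_force: [0.5, -1.0, 0.5]
width: 61.4
grasp_force: 0.0
```

Emit:
step_arm --targets '[[[0, 0, 0, 0, 0, 0, 0], [0, 0, 0, 0, 0, 0, 0], [0, 0, 0, 0, 0, 0, 0], [0, 0, 0, 0, 0, 0, 0], [0, 0, 0, 0, 0, 0, 0]]]'

```text
t: 9.52
ee_pos: [633.8, -121.5, 198.3]
orientation: [2.377, 2.054, 0.0]
ft_force: [-0.3, -0.2, 1.7]
width: 22.5
grasp_force: 30.0
```

Emit:
step_arm --targets '[[[0, 0, 0.5, 0, 0, 0, 0], [0, 0, 0.8, 0, 0, 0, 0], [-0.607, -0.118, 0.2, 0, 0, 1, 0], [-0.607, -0.118, 0, 0, 0, 1, 0], [-0.607, -0.118, 0, 0, 0, 1, 0]]]'

```text
t: 10.15
ee_pos: [541.7, -139.3, 273.5]
orientation: [2.147, 2.293, 0.0]
ft_force: [-0.0, -0.2, -0.4]
width: 22.2
grasp_force: 30.0
```

Emit:
step_arm --targets '[[[-0.607, -0.118, 0, 0, 0, 0, 0], [-0.607, -0.118, -0.2, 0, 0, 0, 0], [-0.607, -0.118, -0.5, 0, 0, 0, 0], [0, 0, -0.5, 0, 0, 0, 0], [0, 0, -0.26, 0, 0, 0, 0]]]'

```text
t: 10.78
ee_pos: [451.3, -157.0, 199.4]
orientation: [-2.15, -2.29, 0.001]
ft_force: [1.1, -0.9, 0.6]
width: 21.8
grasp_force: 30.0
```

Emit:
step_arm --targets '[[[0, 0, -0.04, 0, 0, 0, 0], [0, 0, -0.03, 0, 0, 0, 0], [0, 0, -0.02, 0, 0, 0, 0], [0, 0, 0, 0, 0, 0, 0], [0, 0, 0, 0, 0, 0, 0]]]'

```text
t: 11.4
ee_pos: [451.7, -157.0, 196.0]
orientation: [2.149, 2.291, 0.0]
ft_force: [-0.8, -0.4, -0.8]
width: 22.0
grasp_force: 30.0
```

Emit:
step_arm --targets '[[[0, 0, -0.01, 0, 0, 0, 0], [0, 0, 0, 0, 0, 0, 0], [0, 0, 0, 0, 0, 0, 0], [0, 0, 0, 0, 0, 0, 0], [0, 0, 0, 0, 0, 0, 0]]]'

```text
t: 12.02
ee_pos: [451.7, -157.0, 195.2]
orientation: [2.15, 2.291, 0.0]
ft_force: [0.3, -1.0, 0.8]
width: 22.0
grasp_force: 30.0
```

Emit:
step_arm --targets '[[[0, 0, 0, 0, 0, 0, 1], [0, 0, 0, 0, 0, 0, 1], [0, 0, 0, 0, 0, 0, 1], [0, 0, 0, 0, 0, 0, 1], [0, 0, 0.1, 0, 0, 0, 1]]]'

```text
t: 12.65
ee_pos: [451.4, -156.9, 200.1]
orientation: [-2.149, -2.29, 0.001]
ft_force: [-0.9, -0.3, 0.8]
width: 68.7
grasp_force: 0.0
```

Emit:
step_arm --targets '[[[0, 0, 0.6, 0, 0, 0, 1], [0, 0, 0.9, 0, 0, 0, 1], [0.553, -0.153, 0.1, 0, 0, -1, 1], [0.553, -0.153, 0, 0, 0, -1, 1], [0.553, -0.153, 0, 0, 0, -1, 1]]]'

```text
t: 13.28
ee_pos: [535.3, -180.1, 280.9]
orientation: [2.379, 2.05, 0.001]
ft_force: [-0.7, -0.3, 0.2]
width: 87.5
grasp_force: 0.0
```

Emit:
step_arm --targets '[[[0.553, -0.153, 0, 0, 0, 0, 1], [0.553, -0.153, 0, 0, 0, 0, 1], [0.553, -0.153, 0, 0, 0, 0, 1], [0, 0, 0, 0, 0, 0, 1], [0, 0, 0, 0, 0, 0, 1]]]'

```text
t: 13.9
ee_pos: [616.6, -202.5, 279.9]
orientation: [-2.376, -2.053, 0.001]
ft_force: [0.3, 0.2, -0.8]
width: 88.2
grasp_force: 0.0
```

```bash
python3 - <<'E'
from h import *
o=readout.get_obs();print(o["ee_pos"],o["width"])
g=grab("wrist","w2");s=grab("side","s3")
b=s["pixels"][205:365,195:375,::-1]
o=np.hstack([cv2.resize(g["pixels"][...,::-1],(480,300)),cv2.resize(b,(320,284))if 0 else cv2.resize(b,(320,300))]);cv2.imwrite("pics/w2.png",o)
E
```

```text
[ 616.56008854 -202.52844279  279.89872882] 88.19046711097411
```

View pics/w2.png

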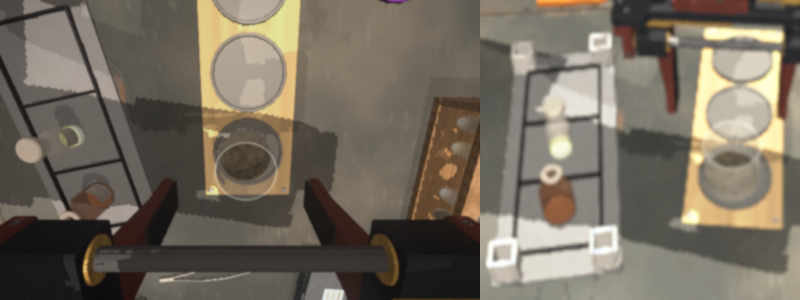

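Bottle and vial stand upright in their wells. The beaker rim is centred at about (247,170) in the wrist view, so I'll convert that.

```bash
python3 - <<'E'
from h import *
g=load("w2");print(onz(g,np.array([[246.5,170]])/.75,53),onz(g,np.array([[215.5,170],[277.5,170]])/.75,53))
E
```

```text
[[ 620.41446343 -203.89521304   53.        ]] [[ 593.98876513 -200.00533554   53.        ]
 [ 646.82842438 -207.78336278   53.        ]]
```

Emit:
step_arm --targets '[[[0.07, -0.03, -0.2, 0, 0, 0, 1], [0, 0, -0.5, 0, 0, 0, 1], [0, 0, -0.5, 0, 0, 0, 1], [0, 0, -0.3, 0, 0, 0, 1], [0, 0, -0.16, 0, 0, 0, 1]]]'

```text
t: 14.62
ee_pos: [620.7, -204.3, 196.1]
orientation: [-2.377, -2.053, 0.001]
ft_force: [0.5, 0.3, 0.8]
width: 87.6
grasp_force: 0.0
```

Emit:
step_arm --targets '[[[0, 0, 0, 0, 0, 0, 0.4], [0, 0, 0, 0, 0, 0, 0.4], [0, 0, 0, 0, 0, 0, 0.4], [0, 0, 0, 0, 0, 0, 0.4], [0, 0, 0, 0, 0, 0, 0.4]]]'

```text
t: 15.25
ee_pos: [621.2, -204.4, 197.8]
orientation: [2.377, 2.053, 0.001]
ft_force: [-0.3, -0.5, 4.9]
width: 53.4
grasp_force: 30.0
```

Emit:
step_arm --targets '[[[0, 0, 0.5, 0, 0, 0, 0.4], [0, 0, 0.9, 0, 0, 0, 0.4], [-0.581, 0.398, 0.3, 0, 0, 1, 0.4], [-0.581, 0.398, 0, 0, 0, 1, 0.4], [-0.581, 0.398, 0, 0, 0, 1, 0.4]]]'

```text
t: 15.88
ee_pos: [532.9, -144.1, 282.5]
orientation: [2.147, 2.293, 0.0]
ft_force: [-0.5, 0.3, 0.2]
width: 53.3
grasp_force: 30.0
```

Emit:
step_arm --targets '[[[-0.581, 0.398, 0, 0, 0, 0, 0.4], [-0.581, 0.398, 0, 0, 0, 0, 0.4], [-0.581, 0.398, -0.5, 0, 0, 0, 0.4], [0, 0, -0.7, 0, 0, 0, 0.4], [0, 0, -0.42, 0, 0, 0, 0.4]]]'

```text
t: 16.5
ee_pos: [446.2, -84.6, 200.2]
orientation: [-2.149, -2.291, 0.001]
ft_force: [0.8, -0.4, -1.1]
width: 53.2
grasp_force: 30.0
```

Emit:
step_arm --targets '[[[0, 0, -0.05, 0, 0, 0, 0.4], [0, 0, -0.03, 0, 0, 0, 0.4], [0, 0, -0.02, 0, 0, 0, 0.4], [0, 0, 0, 0, 0, 0, 0.4], [0, 0, 0, 0, 0, 0, 0.4]]]'

```text
t: 17.12
ee_pos: [446.9, -85.0, 196.6]
orientation: [2.149, 2.29, 0.001]
ft_force: [0.1, 0.7, -0.0]
width: 53.3
grasp_force: 30.0
```

Emit:
step_arm --targets '[[[0, 0, -0.02, 0, 0, 0, 0.4], [0, 0, -0.01, 0, 0, 0, 0.4], [0, 0, 0, 0, 0, 0, 0.4], [0, 0, 0, 0, 0, 0, 0.4], [0, 0, 0, 0, 0, 0, 0.4]]]'

```text
t: 17.75
ee_pos: [446.7, -84.9, 194.8]
orientation: [2.15, 2.291, 0.0]
ft_force: [-0.8, -0.2, 4.1]
width: 53.4
grasp_force: 30.0
```

Emit:
step_arm --targets '[[[0, 0, 0, 0, 0, 0, 1], [0, 0, 0, 0, 0, 0, 1], [0, 0, 0, 0, 0, 0, 1], [0, 0, 0, 0, 0, 0, 1], [0, 0, 0.1, 0, 0, 0, 1]]]'

```text
t: 18.38
ee_pos: [446.6, -84.9, 199.6]
orientation: [-2.149, -2.29, 0.001]
ft_force: [-0.9, -0.5, 0.6]
width: 87.3
grasp_force: 0.0
```

Emit:
step_arm --targets '[[[0, 0, 0.5, 0, 0, 0, 1], [0, 0, 1, 0, 0, 0, 1], [0, 0.9, 1, 0, 0, 0, 1], [0, 0.9, 0.3, 0, 0, 0.66, 1], [0, 0.9, 0, 0, 0, 0.66, 1]]]'

```text
t: 19.0
ee_pos: [447.0, 48.1, 338.2]
orientation: [2.039, 2.386, 0.005]
ft_force: [-0.8, -0.3, 0.1]
width: 87.5
grasp_force: 0.0
```

```bash
python3 - <<'E'
from h import *
o=readout.get_obs();print(o["ee_pos"],o["orientation"])
t=grab("top","t4");s=grab("side","s4")
a=t["pixels"][225:290,335:465,::-1];b=s["pixels"][215:360,190:290,::-1]
o=np.zeros((435,820-20,3),np.uint8);A=cv2.resize(a,(494,247),interpolation=2);B=cv2.resize(b,(300,435),interpolation=2);o[:247,:494]=A;o[:,500:]=B;cv2.imwrite("pics/t4.png",o)
E
```

```text
[446.97334169  48.07160549 338.24103995] [2.03901464 2.38603997 0.00469245]
```

View pics/t4.png

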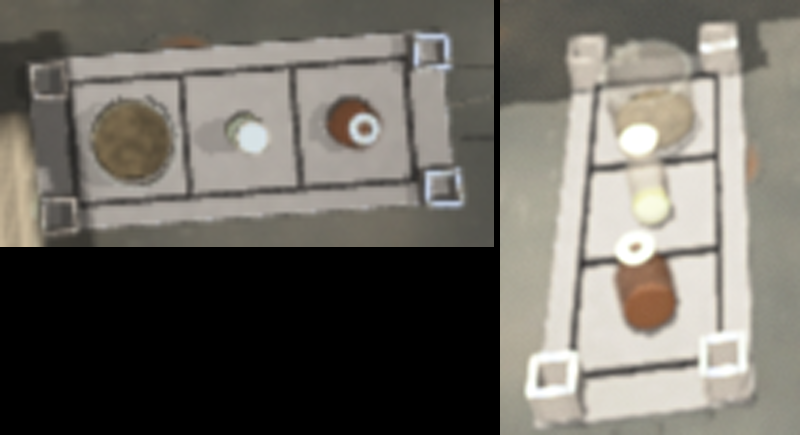

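All three containers stand in their wells: beaker left (132,139), vial middle (250,135), bottle right (358,125). Next I'll cross-check the rack centre from the side view and move to the frame.

```bash
python3 - <<'E'
from h import *
s=load("s4");q=(np.array([(587,60),(718,42),(723,355),(552,375)])-[500,0]+.5)/3-.5+[190,215]
so=onz(s,q,30);print(so.round(1),so.mean(0));y=(so[0]+so[1]-so[2]-so[3]);print(np.degrees(np.arctan2(-y[0],y[1])))
E
```

```text
[[ 403.1  -51.7   30. ]
 [ 487.8  -41.2   30. ]
 [ 502.7 -279.3   30. ]
 [ 416.7 -284.6   30. ]] [ 452.58038819 -164.20814118   30.        ]
3.451332796833215
```

Emit:
step_arm --targets '[[[0.07, 1, 0, 0, 0, 0, 1], [0.07, 1, 0, 0, 0, 0, 1], [0.07, 1, 0, 0, 0, 0, 1], [0.07, 1, 0, 0, 0, 0, 1], [0, 0.084, 0, 0, 0, 0, 1]]]'

```text
t: 19.73
ee_pos: [461.0, 253.0, 336.2]
orientation: [2.038, 2.39, 0.001]
ft_force: [-0.3, -0.9, 0.1]
width: 88.1
grasp_force: 0.0
```

```bash
python3 - <<'E'
from h import *
o=readout.get_obs();print(o["ee_pos"],o["orientation"])
g=grab("wrist","w5");cv2.imwrite("pics/w5.png",g["pixels"][...,::-1])
E
```

```text
[460.95966605 252.96235407 336.20615047] [2.03845474e+00 2.39010790e+00 1.20322305e-03]
```

View pics/w5.png

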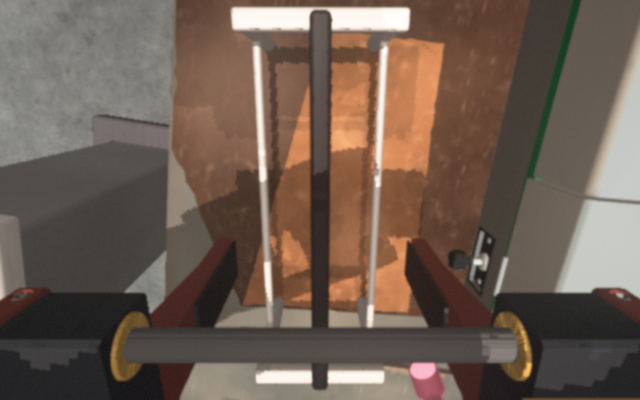

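```bash
python3 - <<'E'
from h import *
g=load("w5");p=onz(g,[(320.5,19.5),(320.5,374)],105);print(p,p.mean(0),np.linalg.norm(p[0]-p[1]))
print(onz(g,[(234,19),(409,19)],105), onz(g,[(320.5,200)],115))
print(onz(g,[(497,300),(560,50)],0),onz(g,[(530,180)],125))
t=load("t4");
hsv=t["pixels"]
print(onz(t,[(240,197),(200,199)],125))
E
```

```text
[[441.29180139 372.08219438 105.        ]
 [479.46699805 131.3482252  105.        ]] [460.37939972 251.71520979 105.        ] 243.74205537509087
[[393.99074291 364.81650525 105.        ]
 [489.62285499 380.01595917 105.        ]] [[457.18999317 271.8293988  115.        ]]
[[664.96091526 156.30048028   0.        ]
 [642.79860374 400.2246931    0.        ]] [[573.32046486 305.52629219 125.        ]]
[[603.73048812 209.67397618 125.        ]
 [600.48559886 300.28588511 125.        ]]
```

The wrist view shows the spine centred (col 320) and vertical, with end bars at rows 19 and 374. The frame centre is (460.4, 251.7), under the gripper, so I'll descend and grip.

Emit:
step_arm --targets '[[[0, -0.01, -0.4, 0, 0, 0, 1], [0, 0, -0.4, 0, 0, 0, 1], [0, 0, -0.3, 0, 0, 0, 1], [0, 0, -0.2, 0, 0, 0, 0.3], [0, 0, -0.05, 0, 0, 0, 0]]]'

```text
t: 20.4
ee_pos: [460.7, 250.1, 268.1]
orientation: [-2.042, -2.387, 0.002]
ft_force: [0.3, 0.1, 0.7]
width: 70.9
grasp_force: 0.0
```

Emit:
step_arm --targets '[[[0, 0, 0, 0, 0, 0, 0], [0, 0, 0, 0, 0, 0, 0], [0, 0, 0, 0, 0, 0, 0], [0, 0, 0, 0, 0, 0, 0], [0, 0, 0, 0, 0, 0, 0]]]'

```text
t: 21.02
ee_pos: [460.7, 250.6, 268.7]
orientation: [2.042, 2.388, 0.0]
ft_force: [-0.2, -0.6, -0.0]
width: 21.5
grasp_force: 0.0
```

Emit:
step_arm --targets '[[[0, 0, 0, 0, 0, 0, 0], [0, 0, 0, 0, 0, 0, 0], [0, 0, 0, 0, 0, 0, 0], [0, 0, 0.1, 0, 0, 0, 0], [0, 0, 0.2, 0, 0, 0, 0]]]'

```text
t: 21.65
ee_pos: [460.3, 250.4, 283.5]
orientation: [-2.041, -2.387, 0.003]
ft_force: [-0.4, 0.5, -3.7]
width: 11.7
grasp_force: 30.0
```

Emit:
step_arm --targets '[[[0, 0, 0.4, 0, 0, 0, 0], [0, 0, 0.6, 0, 0, 0, 0], [0, -0.3, 0.6, 0, 0, 0, 0], [0, -0.6, 0, 0, 0, -0.3, 0], [0, -0.7, 0, 0, 0, -0.3, 0]]]'

```text
t: 22.28
ee_pos: [460.5, 170.0, 364.7]
orientation: [2.091, 2.344, 0.002]
ft_force: [-0.2, 0.2, -3.4]
width: 12.0
grasp_force: 30.0
```

Emit:
step_arm --targets '[[[-0.03, -0.8, 0, 0, 0, -0.3, 0], [-0.03, -0.8, 0, 0, 0, -0.3, 0], [-0.03, -0.8, 0, 0, 0, -0.14, 0], [-0.03, -0.8, 0, 0, 0, 0, 0], [-0.03, -0.8, 0, 0, 0, 0, 0]]]'

```text
t: 22.9
ee_pos: [452.8, -30.7, 364.2]
orientation: [2.151, 2.289, 0.0]
ft_force: [0.3, 0.2, -3.0]
width: 12.1
grasp_force: 30.0
```

Emit:
step_arm --targets '[[[-0.02, -0.8, 0, 0, 0, 0, 0], [0, -0.8, 0, 0, 0, 0, 0], [0, -0.6, 0, 0, 0, 0, 0], [0, -0.36, 0, 0, 0, 0, 0], [0, 0, 0, 0, 0, 0, 0]]]'

```text
t: 23.52
ee_pos: [452.1, -158.0, 363.8]
orientation: [2.153, 2.287, 0.0]
ft_force: [-0.3, 0.8, -3.5]
width: 11.9
grasp_force: 30.0
```

Emit:
step_arm --targets '[[[0, 0, -0.2, 0, 0, 0, 0], [0, 0, -0.3, 0, 0, 0, 0], [0, 0, -0.2, 0, 0, 0, 0], [0, 0, 0, 0, 0, 0, 0], [0, 0, 0, 0, 0, 0, 0]]]'

```text
t: 24.15
ee_pos: [452.4, -157.3, 328.6]
orientation: [-2.151, -2.29, 0.0]
ft_force: [0.6, -0.3, -4.2]
width: 11.9
grasp_force: 30.0
```

```bash
python3 - <<'E'
from h import *
o=readout.get_obs();print(o["ee_pos"],o["orientation"])
s=grab("side","s6");t=grab("top","t6")
crop(s,185,150,120,215,2.75,"a.png");crop(t,330,215,140,80,3.2,"b.png")
a=cv2.imread("pics/a.png");b=cv2.imread("pics/b.png")
o=np.zeros((595,790,3),np.uint8);o[:a.shape[0],:a.shape[1]]=a;o[:b.shape[0],335:335+b.shape[1]]=b;
w=grab("wrist","w6")
o[270:270+275,340:340+440]=cv2.resize(w["pixels"][...,::-1],(440,275));cv2.imwrite("pics/c6.png",o)
E
```

```text
[ 452.383566   -157.31271416  328.58948642] [-2.15091962e+00 -2.28964091e+00  4.34858472e-05]
```

View pics/c6.png

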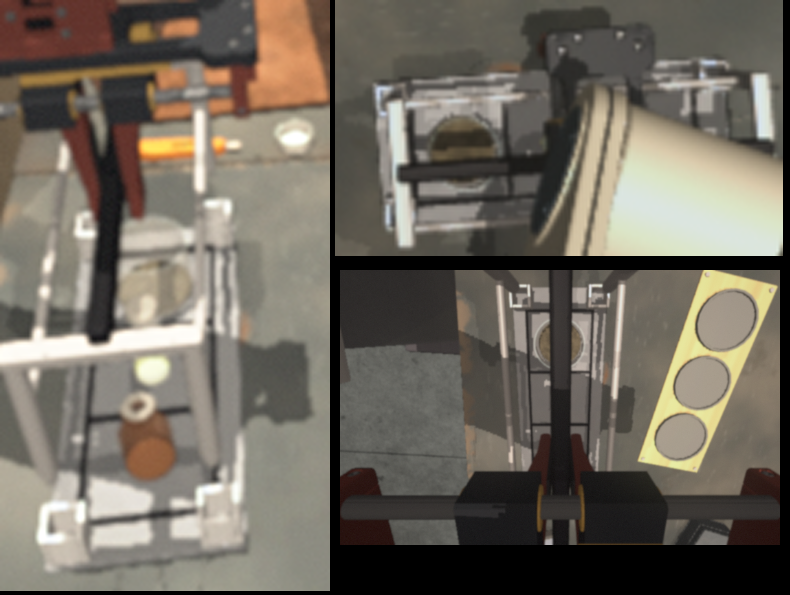

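```bash
python3 - <<'E'
from h import *
w=load("w6");s=load("s6")
a=cv2.resize(w["pixels"][0:70,225:415,::-1],None,fx=4.2,fy=4.2,interpolation=2);b=cv2.resize(s["pixels"][275:360,185:285,::-1],None,fx=3.5,fy=3.5,interpolation=2)
o=np.zeros((595,798,3),np.uint8);o[:294,:798]=a;o[297:297+b.shape[0],:b.shape[1]]=b
c=cv2.resize(s["pixels"][185:260,185:285,::-1],None,fx=3.5,fy=3.5,interpolation=2);o[297:297+c.shape[0],400:750]=c
cv2.imwrite("pics/d6.png",o)
E
```

```text
(no output)
```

View pics/d6.png

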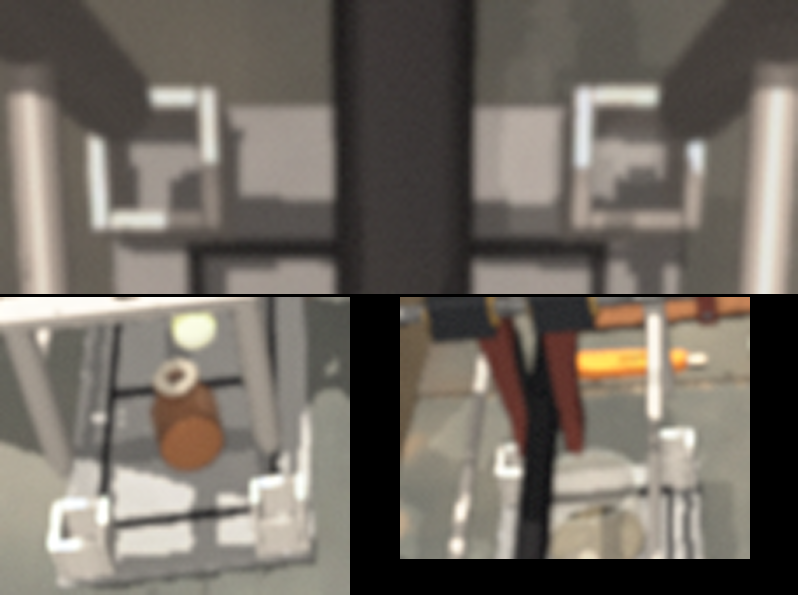

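```bash
python3 - <<'E'
from h import *
w=load("w6");s=load("s6");t=load("t4")
f=lambda q:(np.array(q)+.5)/4.2-.5+[225,0]
p=onz(w,f([(153.5,159),(638.5,158)]),30);print("far sockets wrist",p.round(1),np.linalg.norm(p[0]-p[1]))
th=np.radians(3.65);R=np.array([[np.cos(th),-np.sin(th)],[np.sin(th),np.cos(th)]])
print("centre from wrist",p.mean(0)[:2]-R@[0,122], "yaw",np.degrees(np.arctan2(*(p[1]-p[0])[[1,0]])))
q=onz(w,f([(125,112),(690,108)]),60);print("far feet approx",q.round(1),np.linalg.norm(q[0]-q[1]),q.mean(0)[:2]-R@[0,122])
g=lambda q:(np.array(q)-[0,297]+.5)/3.5-.5+[185,275]
n=onz(s,g([(58,466),(268,440)]),61);print("near feet side",n.round(1),n.mean(0)[:2]+R@[0,122])
n=onz(s,g([(80,528),(281,505)]),30);print("near sock side",n.round(1),n.mean(0)[:2]+R@[0,122])
# top: same method as before, fresh picture t4
h=lambda q:(np.array(q)+.5)/3.8-.5+[335,225]
so=onz(t,h([(48,80),(431,51),(443,187),(60,214)]),30);print("top",so.mean(0))
E
```

```text
far sockets wrist [[400.3 -39.4  30. ]
 [485.8 -34.   30. ]] 85.5967505301406
centre from wrist [ 450.80523808 -158.43541219] yaw 3.6203233099780805
far feet approx [[400.8 -36.9  60. ]
 [488.8 -30.9  60. ]] 88.18222659284062 [ 452.56622857 -155.67915293]
near feet side [[ 412.7 -276.3   61. ]
 [ 501.3 -269.7   61. ]] [ 449.23518548 -151.25520088]
near sock side [[ 417.7 -286.4   30. ]
 [ 504.2 -281.3   30. ]] [ 453.18488454 -162.09096751]
top [ 451.96985805 -157.04472179   30.        ]
```

Emit:
step_arm --targets '[[[-0.02, -0.05, -0.1, 0, 0, 0, 0], [0, 0, -0.15, 0, 0, 0, 0], [0, 0, -0.15, 0, 0, 0, 0], [0, 0, -0.04, 0, 0, 0, 0], [0, 0, 0, 0, 0, 0, 0]]]'

```text
t: 24.92
ee_pos: [451.2, -159.9, 306.3]
orientation: [-2.151, -2.289, 0.0]
ft_force: [0.9, -0.6, -4.0]
width: 11.6
grasp_force: 30.0
```

```bash
python3 - <<'E'
from h import *
o=readout.get_obs();print(o["ee_pos"],o["orientation"],o["ft_force"],o["moment"])
w=grab("wrist","w7");s=grab("side","s7")
a=cv2.resize(w["pixels"][0:70,225:415,::-1],None,fx=4.2,fy=4.2,interpolation=2);b=cv2.resize(s["pixels"][275:360,185:285,::-1],None,fx=3.5,fy=3.5,interpolation=2)
o=np.zeros((595,798,3),np.uint8);o[:294,:798]=a;o[297:297+b.shape[0],:b.shape[1]]=b
c=cv2.resize(s["pixels"][185:260,185:285,::-1],None,fx=3.5,fy=3.5,interpolation=2);o[297:297+c.shape[0],400:750]=c
cv2.imwrite("pics/d7.png",o)
E
```

```text
[ 451.18279286 -159.89106482  306.33919785] [-2.15094491e+00 -2.28901482e+00  3.49637999e-04] [ 0.88463335 -0.63525277 -4.00644096] [-0.04511847 -0.03580097  0.00739809]
```

View pics/d7.png

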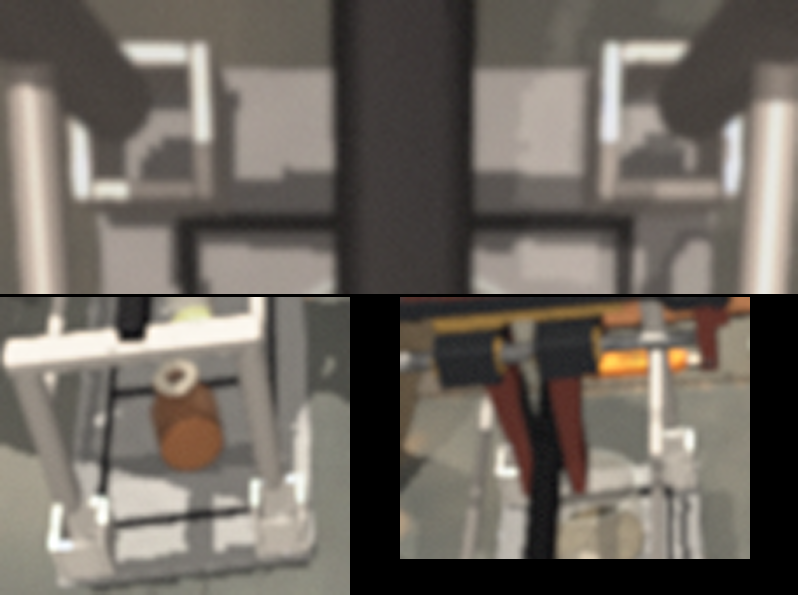

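```bash
python3 - <<'E'
from h import *
w=load("w7");s=load("s7")
f=lambda q:(np.array(q)+.5)/4.2-.5+[225,0]
th=np.radians(3.65);R=np.array([[np.cos(th),-np.sin(th)],[np.sin(th),np.cos(th)]])
p=onz(w,f([(142,121),(671,121)]),30);print(p.round(1),p.mean(0)[:2]-R@[0,122],np.degrees(np.arctan2(*(p[1]-p[0])[[1,0]])))
p=onz(w,f([(130,120),(682,120)]),38);print(p.round(1),p.mean(0)[:2]-R@[0,122],np.linalg.norm(p[0]-p[1]))
g=lambda q:(np.array(q)-[0,297]+.5)/3.5-.5+[185,275]
# expected side pixels for near feet and socket centres if frame at TCP+(0,1.3)
c=np.array([451.2,-159.9])+[-.1,1.3]
for nm,c0,z in(("feet",c,38),("sock",np.array([451.3,-157.8]),30)):
  P=[np.r_[c0+R@[x,-122],z] for x in(-43,43)];print(nm,(proj(s,P)-[185,275])*3.5+[0,297])
E
```

```text
[[400.6 -39.2  30. ]
 [485.7 -34.   30. ]] [ 450.89026139 -158.33850756] 3.4993105851479585
[[400.1 -40.4  38. ]
 [486.1 -35.1  38. ]] [ 450.87547063 -159.51440617] 86.12602005205396
feet [[ 72.33299574 509.61085857]
 [272.66786511 486.04652862]]
sock [[ 76.63301123 518.60777774]
 [275.16218747 495.14867528]]
```

Wrist crop: sockets centred at (142,121) and (671,121), post tips at (130,120) and (682,120). By ray the offset is only about 1 mm in y, so I'll lower slowly.

Emit:
step_arm --targets '[[[0, 0.02, -0.08, 0, 0, 0, 0], [0, 0, -0.1, 0, 0, 0, 0], [0, 0, -0.1, 0, 0, 0, 0], [0, 0, -0.08, 0, 0, 0, 0], [0, 0, 0, 0, 0, 0, 0]]]'

```text
t: 25.65
ee_pos: [451.1, -158.9, 288.2]
orientation: [-2.151, -2.289, 0.001]
ft_force: [-0.4, 0.4, -3.6]
width: 11.5
grasp_force: 30.0
```

Emit:
step_arm --targets '[[[0, 0, -0.08, 0, 0, 0, 0], [0, 0, -0.08, 0, 0, 0, 0], [0, 0, -0.06, 0, 0, 0, 0], [0, 0, -0.04, 0, 0, 0, 0], [0, 0, 0, 0, 0, 0, 0]]]'

```text
t: 26.28
ee_pos: [451.2, -158.9, 275.5]
orientation: [-2.151, -2.289, 0.0]
ft_force: [0.2, 0.3, -4.2]
width: 12.0
grasp_force: 30.0
```

Emit:
step_arm --targets '[[[0, 0, -0.02, 0, 0, 0, 0], [0, 0, -0.02, 0, 0, 0, 0], [0, 0, 0, 0, 0, 0, 0], [0, 0, 0, 0, 0, 0, 0], [0, 0, 0, 0, 0, 0, 0]]]'

```text
t: 26.9
ee_pos: [451.2, -158.9, 273.7]
orientation: [2.151, 2.289, 0.0]
ft_force: [1.0, -0.3, -3.4]
width: 11.6
grasp_force: 30.0
```

Emit:
step_arm --targets '[[[0, 0, -0.02, 0, 0, 0, 0], [0, 0, 0, 0, 0, 0, 0], [0, 0, -0.01, 0, 0, 0, 0], [0, 0, 0, 0, 0, 0, 0], [0, 0, 0, 0, 0, 0, 0]]]'

```text
t: 27.52
ee_pos: [451.2, -158.9, 272.1]
orientation: [-2.151, -2.289, 0.0]
ft_force: [0.1, -0.3, -3.8]
width: 11.4
grasp_force: 30.0
```

Emit:
step_arm --targets '[[[0, 0, -0.01, 0, 0, 0, 0], [0, 0, 0, 0, 0, 0, 0], [0, 0, -0.01, 0, 0, 0, 0], [0, 0, 0, 0, 0, 0, 0], [0, 0, 0, 0, 0, 0, 0]]]'

```text
t: 28.15
ee_pos: [451.2, -158.9, 271.1]
orientation: [-2.151, -2.289, 0.0]
ft_force: [-0.2, -0.5, -2.6]
width: 11.6
grasp_force: 30.0
```

Emit:
step_arm --targets '[[[0, 0, -0.01, 0, 0, 0, 0], [0, 0, 0, 0, 0, 0, 0], [0, 0, -0.01, 0, 0, 0, 0], [0, 0, 0, 0, 0, 0, 0], [0, 0, 0, 0, 0, 0, 0]]]'

```text
t: 28.78
ee_pos: [451.2, -158.9, 270.1]
orientation: [-2.151, -2.289, 0.0]
ft_force: [0.2, 0.5, -3.0]
width: 11.6
grasp_force: 30.0
```

Emit:
step_arm --targets '[[[0, 0, -0.01, 0, 0, 0, 0], [0, 0, -0.01, 0, 0, 0, 0], [0, 0, 0, 0, 0, 0, 0], [0, 0, 0, 0, 0, 0, 0], [0, 0, 0, 0, 0, 0, 0]]]'

```text
t: 29.4
ee_pos: [451.2, -158.9, 269.2]
orientation: [2.151, 2.289, 0.0]
ft_force: [0.2, 0.2, -2.4]
width: 11.9
grasp_force: 30.0
```

Emit:
step_arm --targets '[[[0, 0, -0.01, 0, 0, 0, 0], [0, 0, -0.01, 0, 0, 0, 0], [0, 0, 0, 0, 0, 0, 0], [0, 0, 0, 0, 0, 0, 0], [0, 0, 0, 0, 0, 0, 0]]]'

```text
t: 30.02
ee_pos: [451.3, -158.9, 269.0]
orientation: [2.151, 2.289, 0.0]
ft_force: [-2.4, 1.9, 10.5]
width: 11.7
grasp_force: 30.0
```

```bash
python3 - <<'E'
from h import *
s=grab("side","s8");o=readout.get_obs();print(o["ft_force"],o["moment"])
b=cv2.resize(s["pixels"][185:360,185:295,::-1],None,fx=3.4,fy=3.4,interpolation=2)
w=grab("wrist","w8");a=cv2.resize(w["pixels"][...,::-1],(420,262))
o=np.zeros((595,798,3),np.uint8);o[:595,:374]=b;o[:262,376:796]=a
cv2.imwrite("pics/d8.png",o)
E
```

```text
[-2.97306595  1.78885544 10.21961939] [0.20714209 0.50875789 0.00513548]
```

View pics/d8.png

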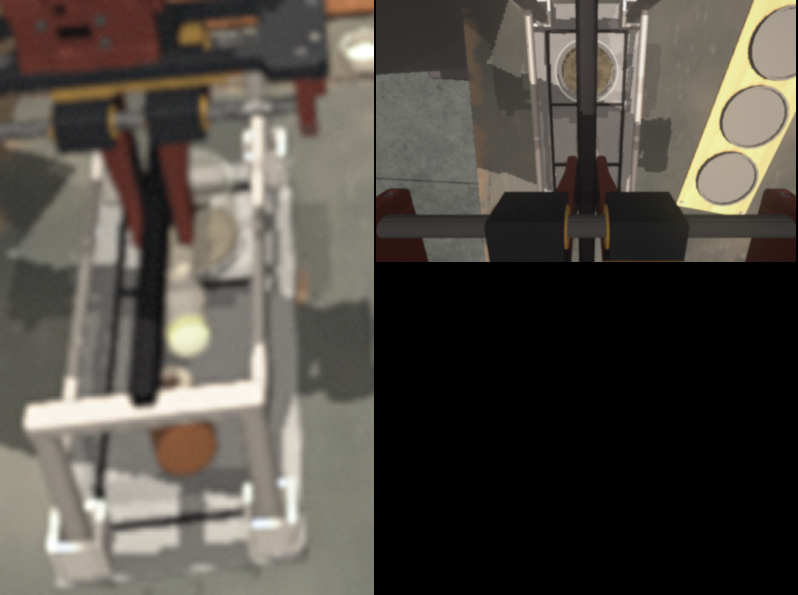

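```bash
python3 - <<'E'
from h import *
s=load("s8");th=np.radians(3.6);R=np.array([[np.cos(th),-np.sin(th)],[np.sin(th),np.cos(th)]])
for z in(109,114,119):
  P=[np.r_[np.array([451.2,-157.8])+R@[x,-122],z] for x in(-48,0,48)];print(z,((proj(s,P)-185)*3.4).round(1).tolist())
E
```

```text
109 [[25.1, 412.7], [142.8, 399.6], [258.8, 386.8]]
114 [[22.5, 405.1], [140.8, 392.0], [257.5, 379.1]]
119 [[19.9, 397.4], [138.8, 384.3], [256.2, 371.4]]
```

The bar's top edge, at (27,410) and (262,388), matches the home height of z = 109, and the contact force has built up. Releasing.

Emit:
step_arm --targets '[[[0, 0, 0.01, 0, 0, 0, 0], [0, 0, 0, 0, 0, 0, 0.7], [0, 0, 0, 0, 0, 0, 0.7], [0, 0, 0, 0, 0, 0, 0.7], [0, 0, 0, 0, 0, 0, 0.7]]]'

```text
t: 30.75
ee_pos: [451.2, -158.9, 268.6]
orientation: [-2.151, -2.289, 0.0]
ft_force: [0.0, 0.0, -0.2]
width: 48.4
grasp_force: 0.0
```

Emit:
step_arm --targets '[[[0, 0, 0.1, 0, 0, 0, 0.7], [0, 0, 0.5, 0, 0, 0, 0.7], [0, 0, 0.8, 0, 0, 0, 0.7], [0, 0, 0.8, 0, 0, 0, 0.7], [0, 0, 0.2, 0, 0, 0, 0.7]]]'

```text
t: 31.38
ee_pos: [451.7, -159.1, 391.2]
orientation: [2.148, 2.286, 0.003]
ft_force: [-0.0, 0.1, -0.3]
width: 61.9
grasp_force: 0.0
```

Emit:
step_arm --targets '[[[0, 0.9, 0, 0, 0, 0, 0.7], [0, 0.9, 0, 0, 0, 0, 0.7], [0, 0.9, 0, 0, 0, 0, 0.7], [0, 0.9, 0, 0, 0, 0, 0.7], [0, 0.9, 0, 0, 0, 0, 0.7]]]'

```text
t: 32.0
ee_pos: [450.7, 67.5, 387.9]
orientation: [-2.151, -2.289, 0.001]
ft_force: [0.8, 0.1, 0.2]
width: 61.4
grasp_force: 0.0
```

```bash
python3 - <<'E'
from h import *
s=grab("side","s9");t=grab("top","t9");print(readout.get_obs()["width"])
b=cv2.resize(s["pixels"][185:360,185:295,::-1],None,fx=3.4,fy=3.4,interpolation=2)
a=cv2.resize(t["pixels"][225:295,335:470,::-1],None,fx=3.1,fy=3.1,interpolation=2)
o=np.zeros((595,798,3),np.uint8);o[:595,:374]=b;o[:a.shape[0],376:376+a.shape[1]]=a
cv2.imwrite("pics/d9.png",o)
E
```

```text
61.64827989806473
```

View pics/d9.png

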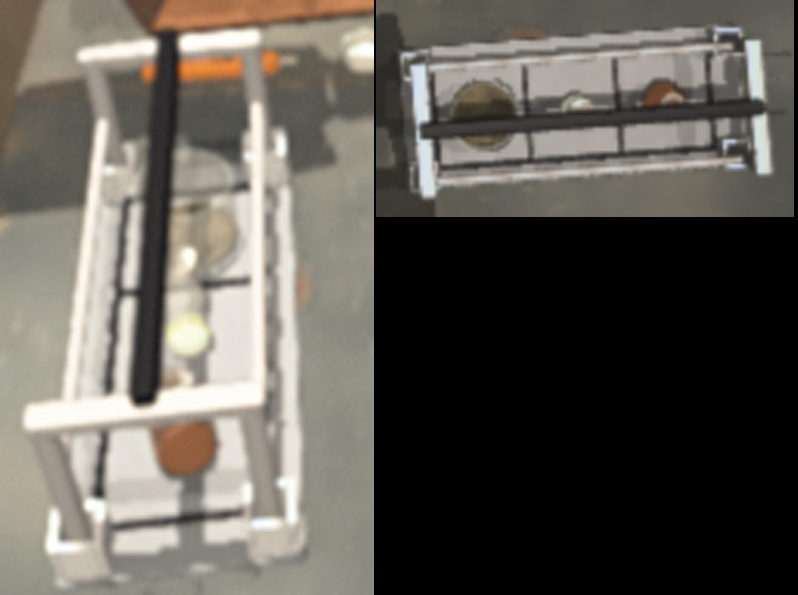

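The frame sits in all four sockets with the containers upright beneath it. I'll do a quick numeric check, then hand in.

```bash
python3 - <<'E'
from h import *
t=load("t9");s=load("s9")
f=lambda q:(np.array(q)-[376,0]+.5)/3.1-.5+[335,225]
g=lambda q:(np.array(q)+.5)/3.4-.5+185
T=[(418,67),(430,195),(753,42),(767,172)];S=[(258,40),(83,56),(263,391),(29,417)]
for a,b in zip(T,S):print(tri(t,f(a),s,g(b)).round(1))
p=onz(t,f(T),109);print(p.mean(0),np.linalg.norm((p[0]+p[1]-p[2]-p[3])/2))
E
```

```text
[490.4 -32.5 104.2]
[396.5 -39.9 105.2]
[ 506.  -276.3  106.6]
[ 411.4 -283.5  108.1]
[ 450.53679865 -157.87203237  109.        ] 243.97026762377433
```

```bash
python3 -c "
from workcell import ctrl
print(ctrl.close_job())"
```

```text
the job is handed in; nothing more can be done
None
```

The job is handed in at about 32 s of the 104 s limit (no verdict was returned): the containers stand upright in reverse order in the rack wells, and the camera check put the frame level and within about 2 mm of the rack centre, with its posts in all four sockets.

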